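# Zero the reflectance reader and read a flange

## Task

Zero the reflectance reader and read the flange on it: push its slide by the upright thumb plate all the way in to the end stop, hold it there for a good second while the white reference tile is read, then back off and let the spring bring the slide out until its tooth rests against the stop pin, with the flange under the read head. Only then press the green measure button right down, and move clear. Push and press with the fingertips only: do not grip the plate, keep the flange seated in its recess, and leave the ring, tweezers, bottle and pen around the reader alone.

Things in the scene. Friction and masses are not known exactly. Their poses are not given: they have to be found in the camera images.
- reader: Bench reflectance reader, fixed to the desk, 207 x 144 mm: black base, aluminium guide rails, dark blue-grey slide between them, a white bridge-shaped read head across it. Origin on the desk; its x is the push-in direction of the slide (away from the robot), y is to the left, z up. In this frame the head spans x 3 to 53 mm, y -72 to 72 mm, top at z 69 mm (black lens cap on it to z 83 mm); base x -100 to 107 mm.
- slide (a joint): Travel of the sprung slide in m along the reader's x: 0 fully out (start), 0.088 fully in at the end stop, 0.050 caught by the stop pin on the way back. Spring: 2.6 N at 0, 5.5 N fully in, damped (free return at most 0.4 m/s). Lifting the pin adds 1 to 2 N between 0.016 and 0.045; pushed briskly it can need 11 N there, and the force rises steeply only at the end stop.
- thumb_plate (a point): Middle of the top edge of the thumb plate, on the face towards the robot; moves with the slide. Plate: upright, black, 42 mm wide (y), 12 mm thick (from this point towards +x of the reader), 40 mm tall; the top edge is 61.5 mm above the desk and nothing stands in front of it, so push the face 10 to 25 mm below this point along the reader's x.
- recess (a point): Centre of the floor of the round recess (43 mm across, 3 mm deep) on the slide in which the flange lies; moves with the slide, 98 mm ahead of the thumb-plate face, floor 18.5 mm above the desk. A white reference tile 24 mm across lies flush on the slide between it and the plate.
- beam (a point): Reading spot of the head: underside of its lens, 40.5 mm above the desk. The recess is below it when the slide rests on the pin.
- stop_pin (a joint): Lift of the sprung upright stop pin in m: 0 down (also at the start), up to about 0.010 while the tooth of the slide passes under it. Its black knob with a red cap stands in front of the head, at x -16, y 35 mm of the reader, top at z 78 mm; it is not touched.
- measure (a joint): Green measure button in m: 0 up, 0.005 right down (about 4 N); springs back.
- measure_top (a point): Centre of the top of the green button (18 mm across, grey collar 34 mm across), on the right-hand part of the head, 90 mm above the desk when up (collar top 81 mm); pressed straight down.
- flange: Loose steel blank flange, 40 mm across, 8 mm thick, in the recess; origin at the centre of its underside.
- spare_ring: Loose centring ring with black O-ring, 38 mm across, 8 mm high, on the desk left of the reader; bystander, origin at its underside.
- tweezers: Loose fine tweezers, 113 mm long, on the desk right of the reader; bystander, origin at the centre of the underside.
- dropper: Loose brown dropper bottle, 33 mm across, 102 mm tall, right of the reader; bystander, origin at the centre of its foot.
- pen: Loose gel pen, 142 mm long, on the desk left of the reader; bystander, origin at the centre of the underside.

How it is judged (in metres and radians):
On the way, in this order (a step that is already met when the one before it is completed fails the run):
1. the slide is held fully in (within 6 mm of the end stop) for 0.7 s (value of joint slide above 0.082 m), for 0.7 s.
2. the slide is let go and rests on the stop pin at mid stroke, nothing touching it (value of joint slide between 0.048 and 0.052 m and value of joint stop_pin below 0.002 m and contact force between the fingers and slide below 0.1 N and velocity of joint slide between -0.01 and 0.01 m/s), for 0.3 s.
3. the green button is pressed down while the slide rests on the pin (value of joint slide between 0.048 and 0.052 m and value of joint stop_pin below 0.002 m and value of joint measure above 0.0038 m), for 0.05 s.
At the end, for the whole second after the job is handed in: Slide at rest on the stop pin (50 mm travel within 2 mm, pin down), the flange seated in its recess (within 4 mm, 3 mm in height) and under the lens within 5 mm, the green button up again (value of joint slide between 0.048 and 0.052 m and value of joint stop_pin below 0.002 m and horizontal distance between flange and recess below 0.004 m and z of flange in the frame of recess between -0.003 and 0.003 m and horizontal distance between flange and beam below 0.005 m and value of joint measure below 0.001 m and linear speed of flange below 0.02 m/s); the robot touches nothing.
It fails at once if the measure button was pressed before the slide rested on the pin (value of joint measure above 0.0025 m and not (value of joint slide between 0.046 and 0.054 m)).
It fails at once if the thumb plate was taken between the fingers (x of the grasp point in the frame of thumb_plate between 0.001 and 0.013 m and y of the grasp point in the frame of thumb_plate between -0.021 and 0.021 m and z of the grasp point in the frame of thumb_plate below 0 m).
It fails at once if the flange was lifted or knocked out of its recess (horizontal distance between flange and recess above 0.008 m or z of flange in the frame of recess above 0.006 m).
It fails at once if the ring, tweezers, bottle or pen was moved, lifted or knocked over (distance of any of spare_ring, tweezers, dropper, pen from where it was at the start of the episode above 0.02 m or angle between dropper's own z axis and vertical above 0.3 rad).
It also fails if it takes over 48 s, if anything falls off the work surface, if the arm or the gripper's body presses on something with over 40 N, if the wrist force passes 120 N, or if a joint passes its speed limit or range.

## Robot

A 7-joint arm with a two-finger parallel gripper is mounted at the origin on a cart in front of the work surface, level with it; the furniture and walls round the work are solid. World frame = base frame: x ahead of the robot, y to its left, z up, the work surface at z = 0. Lengths are in mm, angles in rad, forces in N, time in s.
With the tool pointing down it reaches from about 400 to 875 mm from the base axis. Payload 4.4 kg.
Tool frame: the origin (TCP) lies between the finger pads; the fingertips stand 22 mm ahead of it and the grasp point (between the pads) lies 3 mm ahead of it; z points along the fingers, y is the line along which they close (so a half turn about z gives the same grasp; the last joint's range is limited). The gripper opens to 85 mm and grips with 20 to 120 N. Pads are 22 mm wide; open, the fingers measure 114 mm over their backs; the gripper's body (76 mm by 85 mm) begins 54 mm behind the grasp point. The pads swing forward as they close: fully open they stand 13 mm farther back than shut.
Start: joints at [1.138, 0.628, 0.038, 1.517, -0.027, 0.996, -0.02], TCP at [233.137, -606.766, 253.313] pointing down, gripper open.
Joint ranges: [-3.06, 3.06], [-0.37, 2.12], [-1.25, 1.32], [0.18, 2.47], [-1.1, 4.24], [0.23, 1.98], [-2.94, 2.94]. Speed limits (rad/s): [2.57, 2.57, 3.14, 3.14, 3.14, 3.14, 3.14].

## Interface

Orientations are given as [roll, pitch, yaw] about the fixed x, y, z axes, in that order (R = Rz(yaw) Ry(pitch) Rx(roll)).
In Python, from cell import ctrl gives the robot as it stands.
- The arm moves only by the tool step_arm, never from a script. Its argument "plan" is a list of rows, each an object of numbers: "dx", "dy", "dz": the shift along the tool's x, y, z scaled (see below); "ax", "ay", "az": the turn, a rotation vector about the tool's x, y, z scaled (see below); "gripper": the opening, from 0 (shut) to 1 (fully open). A call has 1 to 20 rows; each row shifts and turns the commanded pose from where the row before left it, along the tool's axes as they then stand; what a row does not reach is not made up. The controller multiplies each number of a shift by 0.3 m and each number of a turn by 90 degrees. A row lasts 1/8 s, in which the tool goes at most 62.5 mm and 10.7 degrees, less where a joint would pass 70% of its speed; a pose out of reach is approached as far as the arm can. A call with a number of a shift or a turn outside -1 to 1 is refused whole. A call with a gripper value outside its range is refused whole. The fingers move at their own pace and stop on an object; the grip force is fixed at half the most. Time passes only in rows, so rows that do not move let the fingers close. It gives the time, the measured TCP pose, the force, the opening and the grip force at its end, in the units of the state.
- ctrl.read_state(): the state, without advancing time (a new reading comes with each control period).
- ctrl.get_image(name): name is "scene" or "top"; returns a dict with "color" (480x640x3 uint8, red, green, blue), "range_z" (480x640 float32, mm along the optical axis (not along the pixel's ray), 0 where there is no reading), "fx", "fy", "cx", "cy" (pixels), "T" (4x4, takes a point from camera to world coordinates). Camera axes: x right, y down, z forward; pixel columns grow to the right and rows downward; lengths in mm; the calibration is good to about 2 mm. A picture is of the moment at which its call begins.
- ctrl.finish_job(): hands the job in; it is judged then, once.
The state is a dict: "clock": time; "qpos": joint angles; "qd": joint speeds; "tau": joint torques, N m; "eef_pos": TCP position; "tool_rot": TCP orientation; "force": force on the tool from outside, world axes, zero at the start; "torque": the same for the moment, N m; "width": finger opening in mm; "gripper_force": force on a finger pad.
Only numpy, scipy, OpenCV 4.12 (cv2) and the standard library are available. Lean on these libraries where they do the work, as an engineer would, in place of code of your own. Each camera call takes 0.05 s, during which the arm holds its last target. There are 200 camera calls.

## Working session

There is one attempt and no reset: what is moved stays moved. The work goes in short steps, Python scripts to look and compute and a tool call to move; the robot and the scene stay as the last step left them, time stands still between calls to the robot, and variables do not carry over. Pictures are saved under pics/ and viewed, at most 10 in all, crops included, and the job is handed in when it is done.

Besides the shell and the picture viewer there is one more tool, called by a JSON object that holds its "name" and its "arguments", one argument or row to a line. step_arm: Moves the arm, as the interface text tells. Shifts and turns lie within -1 to 1; 1 stands for 0.3 m of shift or 90 degrees of turn. Its arguments: {"type":"object","properties":{"plan":{"type":"array"}},"required":["plan"]}

```bash
mkdir -p pics; ls; cat > h.py <<'E'
import numpy as np, cv2
from cell import ctrl
def cloud(im):
    z=im["range_z"]; v,u=np.mgrid[:480,:640]
    P=np.stack([(u-im["cx"])/im["fx"]*z,(v-im["cy"])/im["fy"]*z,z,np.ones_like(z)],-1)
    W=P@np.array(im["T"]).T; W=W[...,:3]; W[z==0]=np.nan
    return W
def save(im,n): cv2.imwrite("pics/"+n,im["color"][...,::-1])
E
python3 - <<'E'
from h import *
s=ctrl.read_state(); print(s)
for n in("scene","top"):
    im=ctrl.get_image(n); save(im,n+"0.png"); np.savez("/tmp/"+n,**im); print(n,im["fx"],im["cx"],im["cy"],np.round(im["T"],3))
E
```

```text
pics
{'clock': 0.0, 'qpos': array([ 1.13822576,  0.62934134,  0.03844242,  1.51836854, -0.02698971,
        0.99631282, -0.02000362]), 'qd': array([ 2.31617627e-04,  6.10914757e-04, -1.41891472e-04,  1.17647429e-03,
        4.24739526e-05,  1.39342540e-03, -1.88918152e-04]), 'tau': array([-1.52585944e-03, -5.63413095e+01,  1.22581422e+00, -1.93448031e+01,
        1.09946533e-02,  1.05051047e-02,  6.39100293e-06]), 'eef_pos': array([ 232.90537309, -606.21026316,  252.39200032]), 'tool_rot': array([-3.13968096e+00,  3.40503567e-05,  3.66772200e-01]), 'force': array([ 0.51294011, -0.59828997,  0.13405493]), 'torque': array([-0.03155334, -0.0068331 ,  0.025216  ]), 'gripper_force': 0.0, 'width': 85.59611837714579}
scene 608.6831249000358 315.23948853785146 234.54745342343926 [[-6.30000e-01 -3.48000e-01  6.94000e-01 -6.11060e+01]
 [-7.77000e-01  2.95000e-01 -5.57000e-01  4.49836e+02]
 [-1.10000e-02 -8.90000e-01 -4.56000e-01  4.88984e+02]
 [ 0.00000e+00  0.00000e+00  0.00000e+00  1.00000e+00]]
top 500.58190129825147 320.6930058597039 245.59476539830396 [[-2.70000e-02 -9.95000e-01  9.90000e-02  4.57369e+02]
 [-1.00000e+00  2.70000e-02  1.00000e-03 -4.27470e+01]
 [-4.00000e-03 -9.90000e-02 -9.95000e-01  9.09382e+02]
 [ 0.00000e+00  0.00000e+00  0.00000e+00  1.00000e+00]]
```

View pics/scene0.png

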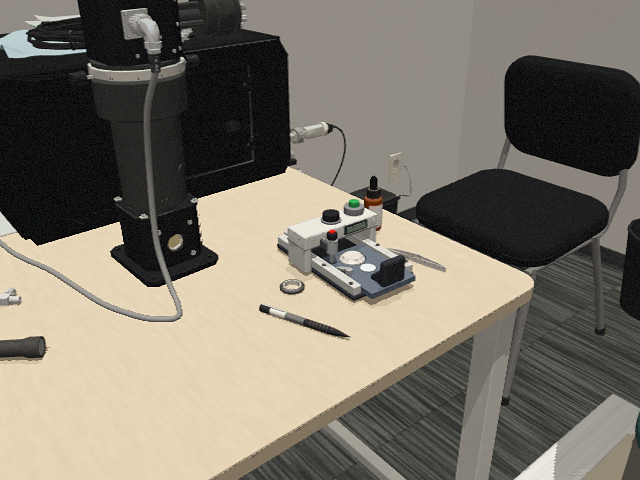

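View pics/top0.png

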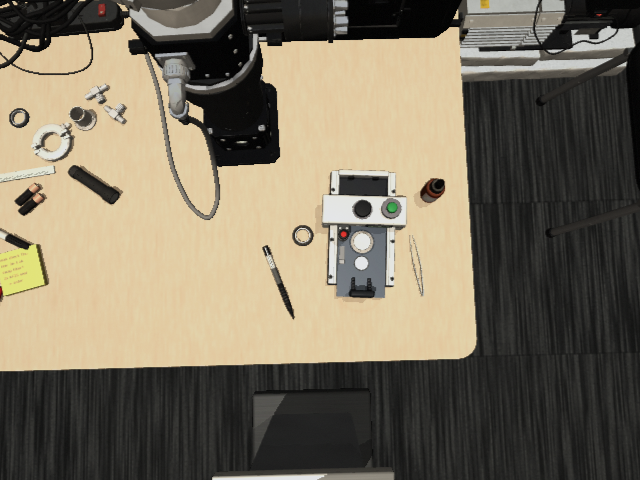

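The top view shows the reader with its head at about (364,210), the green button at (392,208), the plate at (362,288) and the red pin cap at (344,234). The bottle is at (432,190), the tweezers at (417,265), the ring at (303,235) and the pen at (279,282). Next I'll work out positions.

```bash
cat >> h.py <<'E'
def ray(im,u,v,z):
    T=np.array(im["T"]); d=T[:3,:3]@np.array([(u-im["cx"])/im["fx"],(v-im["cy"])/im["fy"],1]); o=T[:3,3]
    return o+d*(z-o[2])/d[2]
def blob(m,n=1):
    k,l,st,c=cv2.connectedComponentsWithStats(m.astype(np.uint8)); o=np.argsort(-st[1:,4])[:n]+1
    return [(c[i],st[i],l==i) for i in o]
E
python3 - <<'E'
from h import *
for n in("top","scene"):
    im=dict(np.load(f"/tmp/{n}.npz")); W=cloud(im); c=im["color"].astype(int); R,G,B=c[...,0],c[...,1],c[...,2]
    box=np.zeros((480,640),bool)
    if n=="top": box[165:305,315:412]=1
    else: box[190:300,270:420]=1
    for nm,m,z in(("green",(G>R+40)&(G>B+30),90),("red",(R>G+80)&(R>B+80),78)):
        b=blob(m&box)[0]; print(n,nm,b[0],b[1][4],ray(im,*b[0],z).round(1),np.nanmedian(W[b[2]],0).round(1))
    # head top by height
    m=box&(np.abs(W[...,2]-69)<6)&(c.min(-1)>150); b=blob(m)[0]
    pts=W[b[2]][:,:2]; r=cv2.minAreaRect(pts.astype(np.float32)); print("head",b[1],r,np.nanmedian(W[b[2]],0))
    # plate: dark, height 50-70
    m=box&(np.abs(W[...,2]-58)<9)&(c.max(-1)<60)
    if n=="top": m[:260]=0
    else: m[:,:375]=0
    b=blob(m)[0]; p=W[b[2]]; r=cv2.minAreaRect(p[:,:2].astype(np.float32)); print("plate",b[0],b[1],r,np.nanmedian(p,0))
    # base/rails rect in top: 
    if n=="top":
        m=box&(W[...,2]>8)&(W[...,2]<35)&(c.min(-1)>140); 
        for b in blob(m,5): print("rail",b[1],cv2.minAreaRect(W[b[2]][:,:2].astype(np.float32)),np.nanmedian(W[b[2]],0))
t=cv2.imread("pics/top0.png")[160:310,300:450]; cv2.imwrite("pics/tc.png",cv2.resize(t,(600,600),interpolation=2))
E
```

```text
top green [391.78571429 206.97619048] 84 [ 600.1 -161.4   90. ] [ 600.1 -161.8   90.1]
top red [343.32142857 233.67857143] 28 [559.2 -80.3  78. ] [558.9 -80.   77.6]
head [ 322  194   85   31 1708] ((600.8014526367188, -117.6646499633789), (142.7273406982422, 49.09561538696289), 86.08802032470703) [599.59766533 -98.66966695  69.37189322]
plate [361.93641618 293.24855491] [349 290  26   8 173] ((458.8782653808594, -108.96674346923828), (42.22907257080078, 11.811568260192871), 88.48087310791016) [ 459.46120448 -109.53907996   61.21085901]
rail [331 170  65  26 573] ((657.8029174804688, -120.81791687011719), (115.91635131835938, 43.96430969238281), 86.45846557617188) [ 669.63828587 -122.79580517   28.26066303]
rail [386 227   9  58 410] ((524.9150390625, -164.0096893310547), (13.783491134643555, 102.06594848632812), 86.18378448486328) [ 523.52157102 -163.7197044    26.75737698]
rail [328 225   9  59 396] ((530.3068237304688, -62.309078216552734), (13.033278465270996, 103.24394226074219), 86.69731140136719) [529.91683758 -62.49375325  26.67593583]
rail [351 232  22  21 355] ((549.9765625, -114.7080078125), (37.841217041015625, 35.71434020996094), 85.92033386230469) [ 550.1055221  -114.06082912   26.27331202]
rail [355 256  13  14 142] ((513.7034912109375, -112.60051727294922), (21.67461585998535, 23.43929672241211), 89.91867065429688) [ 512.90459135 -112.51059012   22.96602632]
scene green [353.5        202.82051282] 78 [ 593.3 -153.9   90. ] [ 597.1 -157.5   88.1]
scene red [331.65217391 231.34782609] 23 [557.1 -77.2  78. ] [558.4 -79.   76.9]
head [288 208  89  31 877] ((600.8186645507812, -117.31575012207031), (144.13230895996094, 50.82963943481445), 85.99910736083984) [592.0986608  -90.16101994  68.67101652]
plate [392.15525114 264.14611872] [380 256  26  17 219] ((456.61279296875, -107.73030853271484), (41.723968505859375, 14.511905670166016), 75.8944091796875) [ 455.16341977 -102.6427665    56.63638627]
```

View pics/tc.png

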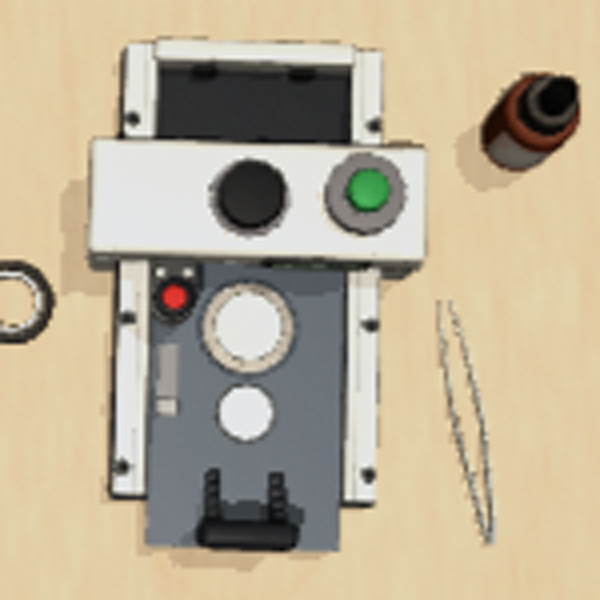

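Reader yaw is about -3.9°, its origin is about (573,-115.6), the plate face centre about (453,-108) and the button (600,-161.5). I'll turn the tool, shut the fingers and travel high to a point in front of the plate.

{"name": "step_arm", "arguments": {
  "plan": [
    {"az":0.0923,"gripper":0},
    {"az":0.0923,"gripper":0},
    {"az":0.0923,"gripper":0},
    {"dx":0.041,"dy":-0.142,"gripper":0},
    {"dx":0.041,"dy":-0.142,"gripper":0},
    {"dx":0.041,"dy":-0.142,"gripper":0},
    {"dx":0.041,"dy":-0.142,"gripper":0},
    {"dx":0.041,"dy":-0.142,"gripper":0},
    {"dx":0.041,"dy":-0.142,"gripper":0},
    {"dx":0.041,"dy":-0.142,"gripper":0},
    {"dx":0.041,"dy":-0.142,"gripper":0},
    {"dx":0.041,"dy":-0.142,"gripper":0},
    {"dx":0.041,"dy":-0.142,"gripper":0},
    {"dx":0.041,"dy":-0.142,"gripper":0},
    {"dx":0.041,"dy":-0.142,"gripper":0},
    {"gripper":0},
    {"gripper":0}
  ]
}}

```text
invalid input
```

{"name": "step_arm", "arguments": {
  "plan": [
    {"dx":0,"dy":0,"dz":0,"ax":0,"ay":0,"az":0.0923,"gripper":0},
    {"dx":0,"dy":0,"dz":0,"ax":0,"ay":0,"az":0.0923,"gripper":0},
    {"dx":0,"dy":0,"dz":0,"ax":0,"ay":0,"az":0.0923,"gripper":0}
  ]
}}

```text
clock: 0.48
eef_pos: [233.0, -606.4, 252.7]
tool_rot: [-3.141, 0.0, -0.073]
force: [-0.6, -0.5, -0.2]
width: 32.1
gripper_force: 0.0
```

{"name": "step_arm", "arguments": {
  "plan": [
    {"dx":0.041,"dy":-0.142,"dz":0,"ax":0,"ay":0,"az":0,"gripper":0},
    {"dx":0.041,"dy":-0.142,"dz":0,"ax":0,"ay":0,"az":0,"gripper":0},
    {"dx":0.041,"dy":-0.142,"dz":0,"ax":0,"ay":0,"az":0,"gripper":0},
    {"dx":0.041,"dy":-0.142,"dz":0,"ax":0,"ay":0,"az":0,"gripper":0},
    {"dx":0.041,"dy":-0.142,"dz":0,"ax":0,"ay":0,"az":0,"gripper":0},
    {"dx":0.041,"dy":-0.142,"dz":0,"ax":0,"ay":0,"az":0,"gripper":0},
    {"dx":0.041,"dy":-0.142,"dz":0,"ax":0,"ay":0,"az":0,"gripper":0},
    {"dx":0.041,"dy":-0.142,"dz":0,"ax":0,"ay":0,"az":0,"gripper":0},
    {"dx":0.041,"dy":-0.142,"dz":0,"ax":0,"ay":0,"az":0,"gripper":0},
    {"dx":0.041,"dy":-0.142,"dz":0,"ax":0,"ay":0,"az":0,"gripper":0},
    {"dx":0.041,"dy":-0.142,"dz":0,"ax":0,"ay":0,"az":0,"gripper":0},
    {"dx":0.041,"dy":-0.142,"dz":0,"ax":0,"ay":0,"az":0,"gripper":0},
    {"dx":0,"dy":0,"dz":0,"ax":0,"ay":0,"az":0,"gripper":0},
    {"dx":0,"dy":0,"dz":0,"ax":0,"ay":0,"az":0,"gripper":0}
  ]
}}

```text
clock: 2.22
eef_pos: [414.8, -107.2, 253.2]
tool_rot: [3.141, 0.001, -0.068]
force: [0.7, -0.7, -0.7]
width: -0.1
gripper_force: 0.0
```

{"name": "step_arm", "arguments": {
  "plan": [
    {"dx":0,"dy":0,"dz":0.158,"ax":0,"ay":0,"az":0,"gripper":0},
    {"dx":0,"dy":0,"dz":0.158,"ax":0,"ay":0,"az":0,"gripper":0},
    {"dx":0,"dy":0,"dz":0.158,"ax":0,"ay":0,"az":0,"gripper":0},
    {"dx":0,"dy":0,"dz":0.158,"ax":0,"ay":0,"az":0,"gripper":0},
    {"dx":0,"dy":0,"dz":0,"ax":0,"ay":0,"az":0,"gripper":0},
    {"dx":0,"dy":0,"dz":0,"ax":0,"ay":0,"az":0,"gripper":0}
  ]
}}

```text
clock: 2.98
eef_pos: [414.8, -101.8, 88.7]
tool_rot: [-3.123, 0.005, -0.069]
force: [-0.0, 0.3, -0.2]
width: 0.2
gripper_force: 0.0
```

```bash
python3 - <<'E'
from h import *
im=ctrl.get_image("scene"); cv2.imwrite("pics/s1.png",cv2.resize(im["color"][190:310,270:430,::-1],(800,600)))
print(ctrl.read_state()["force"])
E
```

```text
[-0.43688126  0.30974946  0.60139085]
```

View pics/s1.png

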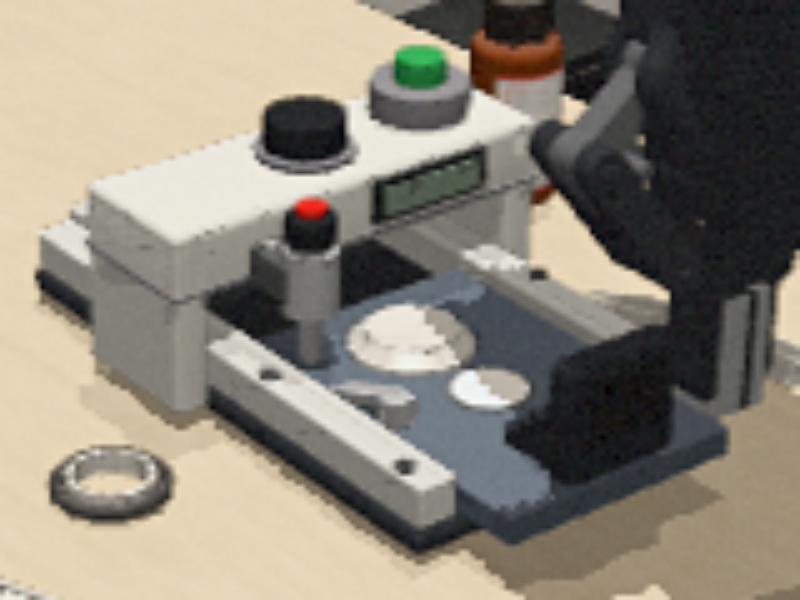

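The view shows the shut fingers standing free behind the plate, but the arm stopped short in z at 88.7. I'll check the joints.

```bash
python3 - <<'E'
from h import *
s=ctrl.read_state(); print(s["qpos"].round(3),s["eef_pos"],s["tool_rot"])
E
```

```text
[ 0.095  0.641  0.135  2.252 -0.368  0.278 -1.08 ] [ 415.14396071 -101.62296733   88.99627726] [-3.12283723  0.00412989 -0.06831614]
```

{"name": "step_arm", "arguments": {
  "plan": [
    {"dx":0.033,"dy":0.014,"dz":0,"ax":-0.0118,"ay":0.0026,"az":0,"gripper":0},
    {"dx":0.033,"dy":0,"dz":0,"ax":0,"ay":0,"az":0,"gripper":0},
    {"dx":0,"dy":0,"dz":0.03,"ax":0,"ay":0,"az":0,"gripper":0},
    {"dx":0,"dy":0,"dz":0.03,"ax":0,"ay":0,"az":0,"gripper":0},
    {"dx":0,"dy":0,"dz":0,"ax":0,"ay":0,"az":0,"gripper":0},
    {"dx":0,"dy":0,"dz":0,"ax":0,"ay":0,"az":0,"gripper":0}
  ]
}}

```text
clock: 3.78
eef_pos: [433.6, -106.4, 69.6]
tool_rot: [-3.141, 0.003, -0.068]
force: [0.3, 0.6, 0.4]
width: 0.1
gripper_force: 0.0
```

```bash
python3 - <<'E'
from h import *
s=ctrl.read_state(); print(s["qpos"].round(3),s["eef_pos"],s["tool_rot"],s["force"])
E
```

```text
[ 0.076  0.695  0.149  2.214 -0.384  0.259 -1.075] [ 433.60073573 -106.35179623   69.59855003] [-3.14056795e+00  2.79936597e-03 -6.80297955e-02] [0.32550657 0.63323579 0.43104072]
```

{"name": "step_arm", "arguments": {
  "plan": [
    {"dx":0.013,"dy":0.002,"dz":0.013,"ax":0,"ay":0,"az":0,"gripper":0},
    {"dx":0.0167,"dy":0,"dz":0,"ax":0,"ay":0,"az":0,"gripper":0},
    {"dx":0.0167,"dy":0,"dz":0,"ax":0,"ay":0,"az":0,"gripper":0},
    {"dx":0,"dy":0,"dz":0,"ax":0,"ay":0,"az":0,"gripper":0}
  ]
}}

```text
clock: 4.28
eef_pos: [447.6, -107.8, 65.8]
tool_rot: [-3.141, 0.003, -0.068]
force: [-2.7, -1.1, -0.1]
width: -0.0
gripper_force: 1.2
```

{"name": "step_arm", "arguments": {
  "plan": [
    {"dx":0.0167,"dy":0,"dz":0,"ax":0,"ay":0,"az":0,"gripper":0},
    {"dx":0.0167,"dy":0,"dz":0,"ax":0,"ay":0,"az":0,"gripper":0},
    {"dx":0.0167,"dy":0,"dz":0,"ax":0,"ay":0,"az":0,"gripper":0},
    {"dx":0.0167,"dy":0,"dz":0,"ax":0,"ay":0,"az":0,"gripper":0},
    {"dx":0.0167,"dy":0,"dz":0,"ax":0,"ay":0,"az":0,"gripper":0},
    {"dx":0.0167,"dy":0,"dz":0,"ax":0,"ay":0,"az":0,"gripper":0},
    {"dx":0.0167,"dy":0,"dz":0,"ax":0,"ay":0,"az":0,"gripper":0},
    {"dx":0.0167,"dy":0,"dz":0,"ax":0,"ay":0,"az":0,"gripper":0},
    {"dx":0.0167,"dy":0,"dz":0,"ax":0,"ay":0,"az":0,"gripper":0},
    {"dx":0.0167,"dy":0,"dz":0,"ax":0,"ay":0,"az":0,"gripper":0},
    {"dx":0.0167,"dy":0,"dz":0,"ax":0,"ay":0,"az":0,"gripper":0},
    {"dx":0.0167,"dy":0,"dz":0,"ax":0,"ay":0,"az":0,"gripper":0},
    {"dx":0.0167,"dy":0,"dz":0,"ax":0,"ay":0,"az":0,"gripper":0},
    {"dx":0.0167,"dy":0,"dz":0,"ax":0,"ay":0,"az":0,"gripper":0},
    {"dx":0.0167,"dy":0,"dz":0,"ax":0,"ay":0,"az":0,"gripper":0},
    {"dx":0,"dy":0,"dz":0,"ax":0,"ay":0,"az":0,"gripper":0}
  ]
}}

```text
clock: 6.28
eef_pos: [523.0, -112.4, 65.8]
tool_rot: [-3.14, 0.002, -0.067]
force: [-5.2, 0.8, 3.4]
width: -0.0
gripper_force: 2.5
```

{"name": "step_arm", "arguments": {
  "plan": [
    {"dx":0.006,"dy":0,"dz":0,"ax":0,"ay":0,"az":0,"gripper":0},
    {"dx":0.006,"dy":0,"dz":0,"ax":0,"ay":0,"az":0,"gripper":0},
    {"dx":0,"dy":0,"dz":0,"ax":0,"ay":0,"az":0,"gripper":0}
  ]
}}

```text
clock: 6.65
eef_pos: [526.1, -112.6, 65.8]
tool_rot: [-3.14, 0.003, -0.067]
force: [-4.5, 1.7, 4.0]
width: -0.1
gripper_force: 2.5
```

{"name": "step_arm", "arguments": {
  "plan": [
    {"dx":0.005,"dy":0,"dz":0,"ax":0,"ay":0,"az":0,"gripper":0},
    {"dx":0.005,"dy":0,"dz":0,"ax":0,"ay":0,"az":0,"gripper":0},
    {"dx":0,"dy":0,"dz":0,"ax":0,"ay":0,"az":0,"gripper":0}
  ]
}}

```text
clock: 7.02
eef_pos: [529.0, -112.8, 65.8]
tool_rot: [-3.14, 0.003, -0.067]
force: [-5.1, 1.7, 2.5]
width: 0.2
gripper_force: 2.6
```

{"name": "step_arm", "arguments": {
  "plan": [
    {"dx":0.005,"dy":0,"dz":0,"ax":0,"ay":0,"az":0,"gripper":0},
    {"dx":0.005,"dy":0,"dz":0,"ax":0,"ay":0,"az":0,"gripper":0},
    {"dx":0,"dy":0,"dz":0,"ax":0,"ay":0,"az":0,"gripper":0}
  ]
}}

```text
clock: 7.4
eef_pos: [531.7, -112.9, 65.7]
tool_rot: [-3.14, 0.004, -0.067]
force: [-5.6, 2.1, 4.6]
width: -0.2
gripper_force: 2.9
```

{"name": "step_arm", "arguments": {
  "plan": [
    {"dx":0.005,"dy":0,"dz":0,"ax":0,"ay":0,"az":0,"gripper":0},
    {"dx":0.003,"dy":0,"dz":0,"ax":0,"ay":0,"az":0,"gripper":0},
    {"dx":0,"dy":0,"dz":0,"ax":0,"ay":0,"az":0,"gripper":0}
  ]
}}

```text
clock: 7.78
eef_pos: [531.8, -112.9, 65.6]
tool_rot: [-3.139, 0.008, -0.068]
force: [-9.5, 1.9, 6.7]
width: -0.2
gripper_force: 5.0
```

At the end stop, with force up and motion stalled. I'll hold it, then back off.

{"name": "step_arm", "arguments": {
  "plan": [
    {"dx":0,"dy":0,"dz":0,"ax":0,"ay":0,"az":0,"gripper":0},
    {"dx":0,"dy":0,"dz":0,"ax":0,"ay":0,"az":0,"gripper":0},
    {"dx":0,"dy":0,"dz":0,"ax":0,"ay":0,"az":0,"gripper":0},
    {"dx":0,"dy":0,"dz":0,"ax":0,"ay":0,"az":0,"gripper":0},
    {"dx":0,"dy":0,"dz":0,"ax":0,"ay":0,"az":0,"gripper":0},
    {"dx":0,"dy":0,"dz":0,"ax":0,"ay":0,"az":0,"gripper":0},
    {"dx":0,"dy":0,"dz":0,"ax":0,"ay":0,"az":0,"gripper":0},
    {"dx":0,"dy":0,"dz":0,"ax":0,"ay":0,"az":0,"gripper":0},
    {"dx":0,"dy":0,"dz":0,"ax":0,"ay":0,"az":0,"gripper":0},
    {"dx":0,"dy":0,"dz":0,"ax":0,"ay":0,"az":0,"gripper":0},
    {"dx":0,"dy":0,"dz":0,"ax":0,"ay":0,"az":0,"gripper":0},
    {"dx":0,"dy":0,"dz":0,"ax":0,"ay":0,"az":0,"gripper":0}
  ]
}}

```text
clock: 9.28
eef_pos: [531.8, -112.9, 65.6]
tool_rot: [-3.139, 0.008, -0.068]
force: [-10.3, 1.0, 7.7]
width: -0.1
gripper_force: 5.0
```

{"name": "step_arm", "arguments": {
  "plan": [
    {"dx":-0.025,"dy":0,"dz":0,"ax":0,"ay":0,"az":0,"gripper":0},
    {"dx":-0.025,"dy":0,"dz":0,"ax":0,"ay":0,"az":0,"gripper":0},
    {"dx":-0.025,"dy":0,"dz":0,"ax":0,"ay":0,"az":0,"gripper":0},
    {"dx":-0.025,"dy":0,"dz":0,"ax":0,"ay":0,"az":0,"gripper":0},
    {"dx":-0.025,"dy":0,"dz":0,"ax":0,"ay":0,"az":0,"gripper":0},
    {"dx":-0.025,"dy":0,"dz":0,"ax":0,"ay":0,"az":0,"gripper":0},
    {"dx":-0.025,"dy":0,"dz":0,"ax":0,"ay":0,"az":0,"gripper":0},
    {"dx":-0.025,"dy":0,"dz":0,"ax":0,"ay":0,"az":0,"gripper":0},
    {"dx":0,"dy":0,"dz":0,"ax":0,"ay":0,"az":0,"gripper":0},
    {"dx":0,"dy":0,"dz":0,"ax":0,"ay":0,"az":0,"gripper":0},
    {"dx":0,"dy":0,"dz":0,"ax":0,"ay":0,"az":0,"gripper":0}
  ]
}}

```text
clock: 10.65
eef_pos: [475.5, -109.8, 65.9]
tool_rot: [-3.141, 0.001, -0.068]
force: [-0.2, 0.8, -0.0]
width: 0.3
gripper_force: 0.0
```

```bash
python3 - <<'E'
from h import *
im=ctrl.get_image("scene"); cv2.imwrite("pics/s2.png",cv2.resize(im["color"][190:310,270:430,::-1],(800,600)))
print(ctrl.read_state()["force"])
E
```

```text
[ 0.42556684 -1.04441238  0.60577143]
```

View pics/s2.png

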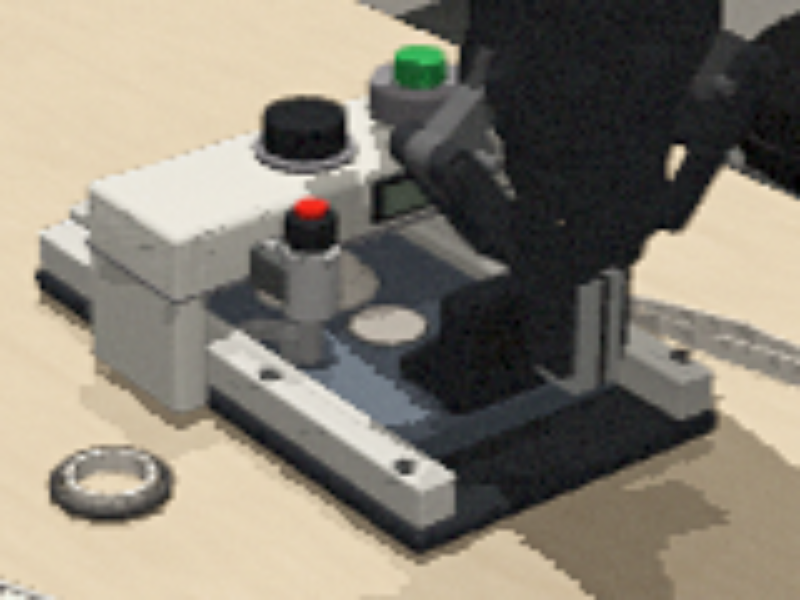

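The picture shows the slide caught at the pin at about (310,340), the flange under the head and the fingers clear, with no force. I'll go up and over to the button.

{"name": "step_arm", "arguments": {
  "plan": [
    {"dx":-0.01,"dy":0,"dz":-0.116,"ax":0,"ay":0,"az":0,"gripper":0},
    {"dx":0,"dy":0,"dz":-0.116,"ax":0,"ay":0,"az":0,"gripper":0},
    {"dx":0,"dy":0,"dz":-0.116,"ax":0,"ay":0,"az":0,"gripper":0},
    {"dx":0.109,"dy":0.0355,"dz":0,"ax":0,"ay":0,"az":0,"gripper":0},
    {"dx":0.109,"dy":0.0355,"dz":0,"ax":0,"ay":0,"az":0,"gripper":0},
    {"dx":0.109,"dy":0.0355,"dz":0,"ax":0,"ay":0,"az":0,"gripper":0},
    {"dx":0.109,"dy":0.0355,"dz":0,"ax":0,"ay":0,"az":0,"gripper":0},
    {"dx":0,"dy":0,"dz":0,"ax":0,"ay":0,"az":0,"gripper":0},
    {"dx":0,"dy":0,"dz":0,"ax":0,"ay":0,"az":0,"gripper":0},
    {"dx":0,"dy":0,"dz":0,"ax":0,"ay":0,"az":0,"gripper":0}
  ]
}}

```text
clock: 11.95
eef_pos: [598.8, -160.4, 169.9]
tool_rot: [-3.14, 0.003, -0.068]
force: [0.7, 0.2, 0.0]
width: 0.1
gripper_force: 0.0
```

```bash
python3 - <<'E'
from h import *
im=ctrl.get_image("scene"); W=cloud(im); c=im["color"].astype(int); R,G,B=c[...,0],c[...,1],c[...,2]
m=(G>R+40)&(G>B+30); m[:190]=0;m[230:]=0;m[:,:330]=0;m[:,380:]=0
b=blob(m)[0]; print(b[0],b[1],np.nanmedian(W[b[2]],0))
cv2.imwrite("pics/s3.png",cv2.resize(im["color"][160:280,270:430,::-1],(800,600)))
E
```

```text
[353.35616438 202.93150685] [349 199  10   9  73] [ 597.95645744 -157.85442418   87.44724944]
```

View pics/s3.png

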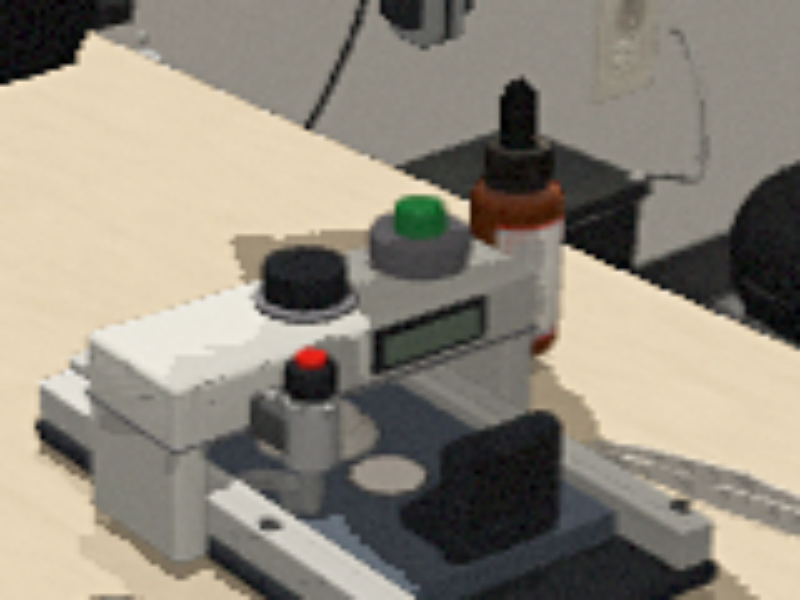

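Slide, tile and button are all in view; the gripper is just above the crop. Descending to just over the button.

{"name": "step_arm", "arguments": {
  "plan": [
    {"dx":0.003,"dy":0.002,"dz":0.09,"ax":0,"ay":0,"az":0,"gripper":0},
    {"dx":0,"dy":0,"dz":0.09,"ax":0,"ay":0,"az":0,"gripper":0},
    {"dx":0,"dy":0,"dz":0,"ax":0,"ay":0,"az":0,"gripper":0},
    {"dx":0,"dy":0,"dz":0,"ax":0,"ay":0,"az":0,"gripper":0}
  ]
}}

```text
clock: 12.5
eef_pos: [600.9, -161.7, 117.0]
tool_rot: [-3.141, 0.001, -0.068]
force: [1.6, 0.2, 0.5]
width: -0.1
gripper_force: 0.0
```

```bash
python3 - <<'E'
from h import *
im=ctrl.get_image("scene")
cv2.imwrite("pics/s4.png",cv2.resize(im["color"][160:280,270:430,::-1],(800,600)))
E
```

```text
(no output)
```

View pics/s4.png

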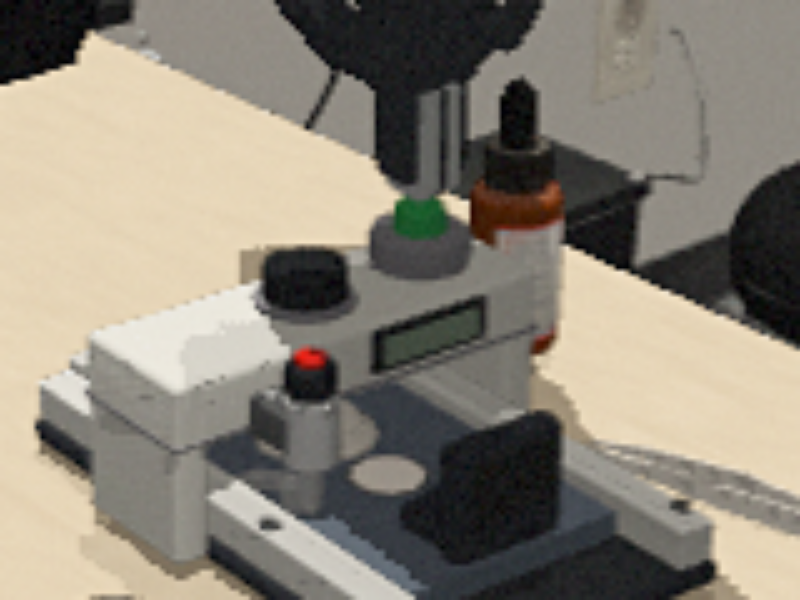

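The fingertips stand right over the green button at (420,200). Pressing down slowly.

{"name": "step_arm", "arguments": {
  "plan": [
    {"dx":0,"dy":0,"dz":0.008,"ax":0,"ay":0,"az":0,"gripper":0},
    {"dx":0,"dy":0,"dz":0.008,"ax":0,"ay":0,"az":0,"gripper":0},
    {"dx":0,"dy":0,"dz":0.007,"ax":0,"ay":0,"az":0,"gripper":0},
    {"dx":0,"dy":0,"dz":0.007,"ax":0,"ay":0,"az":0,"gripper":0},
    {"dx":0,"dy":0,"dz":0,"ax":0,"ay":0,"az":0,"gripper":0},
    {"dx":0,"dy":0,"dz":0,"ax":0,"ay":0,"az":0,"gripper":0}
  ]
}}

```text
clock: 13.3
eef_pos: [601.0, -161.6, 107.3]
tool_rot: [-3.141, 0.001, -0.068]
force: [0.9, 1.4, 3.6]
width: -0.1
gripper_force: 1.9
```

Nearly at the bottom. A little further, until the force rises.

{"name": "step_arm", "arguments": {
  "plan": [
    {"dx":0,"dy":0,"dz":0.004,"ax":0,"ay":0,"az":0,"gripper":0},
    {"dx":0,"dy":0,"dz":0.003,"ax":0,"ay":0,"az":0,"gripper":0},
    {"dx":0,"dy":0,"dz":0,"ax":0,"ay":0,"az":0,"gripper":0},
    {"dx":0,"dy":0,"dz":0,"ax":0,"ay":0,"az":0,"gripper":0}
  ]
}}

```text
clock: 13.8
eef_pos: [601.0, -161.7, 106.9]
tool_rot: [-3.14, 0.0, -0.068]
force: [-2.6, 1.9, 15.9]
width: 0.4
gripper_force: 8.1
```

Bottomed out at 16 N. Lifting clear and backing away.

{"name": "step_arm", "arguments": {
  "plan": [
    {"dx":0,"dy":0,"dz":-0.03,"ax":0,"ay":0,"az":0,"gripper":0},
    {"dx":0,"dy":0,"dz":-0.1,"ax":0,"ay":0,"az":0,"gripper":0},
    {"dx":0,"dy":0,"dz":-0.1,"ax":0,"ay":0,"az":0,"gripper":0},
    {"dx":0,"dy":0,"dz":-0.1,"ax":0,"ay":0,"az":0,"gripper":0},
    {"dx":-0.05,"dy":0,"dz":-0.1,"ax":0,"ay":0,"az":0,"gripper":0},
    {"dx":-0.1,"dy":0,"dz":0,"ax":0,"ay":0,"az":0,"gripper":0},
    {"dx":0,"dy":0,"dz":0,"ax":0,"ay":0,"az":0,"gripper":0},
    {"dx":0,"dy":0,"dz":0,"ax":0,"ay":0,"az":0,"gripper":0},
    {"dx":0,"dy":0,"dz":0,"ax":0,"ay":0,"az":0,"gripper":0},
    {"dx":0,"dy":0,"dz":0,"ax":0,"ay":0,"az":0,"gripper":0}
  ]
}}

```text
clock: 15.05
eef_pos: [556.2, -158.6, 233.5]
tool_rot: [-3.141, 0.002, -0.067]
force: [-0.3, -0.1, 0.5]
width: 0.2
gripper_force: 0.0
```

```bash
python3 - <<'E'
from h import *
im=ctrl.get_image("scene")
cv2.imwrite("pics/s5.png",cv2.resize(im["color"][190:340,250:450,::-1],(800,600)))
E
```

```text
(no output)
```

View pics/s5.png

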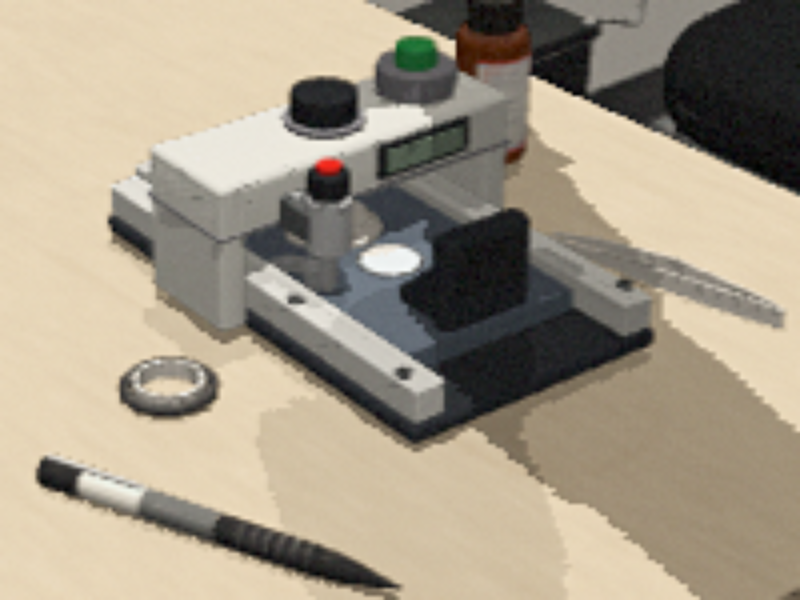

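The slide rests on the pin, the button at (415,55) is up again, the bystanders haven't moved and the arm is clear. Handing in.

```bash
python3 -c "
from cell import ctrl
print(ctrl.finish_job())"
```

```text
the job is handed in; nothing more can be done
None
```

I pushed the slide to the end stop, held it there for over a second and let it return to the stop pin. I then pressed the green button right down, moved the arm clear and handed the job in at about 15 s; no verdict came back.

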